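Set the jig's length stop with the long gauge and hang the gauge back

TASK

Set the length stop of the woodworking jig with the longest of the three white gauges: lift that gauge off its peg, stand it upright in the jig between the end block and the sliding stop, and slide the stop up until the gauge sits snugly between stop and end block. Then lift the gauge out without shifting the stop and hang it back on the peg it came from. Leave the other gauges hanging and everything else on the bench where it is.

Things in the scene. Friction and masses are not known exactly. Their poses are not given: they have to be found in the camera images.
- gauge_long: White board gauge hanging on a rack peg, the longest of three: foot block 110 mm (its y) x 36 mm (x) x 26 mm high; on it an upright plate 14 mm thick (x), 60 mm wide (y), with a window 40 mm wide, z = 26 to 62 mm; on top a grip tab 44 mm wide (y), 14 mm thick (x), z = 70 to 98 mm. Origin: centre of the foot's underside, z up; axes as the rack's while hanging. 80 to 140 g. Which peg varies.
- gauge_long_eye (a point): The middle of the top edge of the long gauge's window (62 mm above its origin), the point that rests on the peg.
- gauge_medium: White board gauge hanging on a rack peg, the middle one of three: foot block 88 mm (its y) x 36 mm (x) x 26 mm high; on it an upright plate 14 mm thick (x), 60 mm wide (y), with a window 40 mm wide, z = 26 to 62 mm; on top a grip tab 44 mm wide (y), 14 mm thick (x), z = 70 to 98 mm. Origin: centre of the foot's underside, z up; axes as the rack's while hanging. 90 g. Which peg varies.
- gauge_short: White board gauge hanging on a rack peg, the shortest of three: foot block 66 mm (its y) x 36 mm (x) x 26 mm high; on it an upright plate 14 mm thick (x), 60 mm wide (y), with a window 40 mm wide, z = 26 to 62 mm; on top a grip tab 44 mm wide (y), 14 mm thick (x), z = 70 to 98 mm. Origin: centre of the foot's underside, z up; axes as the rack's while hanging. 65 g. Which peg varies.
- rack: Fixed wooden rack, base board 100 (its x) x 380 (y) x 16 mm; three posts 16 x 20 mm, 146 mm high, at x = +35, y = -130, 0, +130 mm, each with an 8 mm steel peg pointing to the rack's -x. Origin: centre of the base's underside, z up. A gauge hangs with its origin at x = -10 mm. To take it off: raise it 12 to 28 mm (best 19), then draw it along -x 50 mm or more; to hang it, the reverse.
- peg_middle (a point): Tip of the middle peg (axis point), axes as the rack's; the other two are 130 mm to either side along y. Pegs are level, axis 140 mm above the table, from the post to the rack's x = -35 mm; the end then turns up to this tip at x = -41 mm, 150 mm above the table (metal to 154 mm and x = -45 mm).
- jig: Fixed jig: plywood board 130 mm (its x) x 280 mm (y) x 18 mm thick, flat on the table. At its +y end a fixed dark wooden end block 90 mm (x) x 30 mm (y), 42 mm high above the board, its inner face at y = +110 mm. The dark sliding stop runs along y on the board's middle line; between them the board is flat. Origin: centre of the board's underside, z up.
- jig_seat (a point): Point on the board's upper face (18 mm above the table), on its middle line, 55 mm from the end block's inner face: where the long gauge's origin is when it stands square and touches the end block. Axes as the jig's.
- stop_grip (a point): Centre of the top of the stop's black grip. The stop is a dark wooden block 44 mm (jig x) x 34 mm (y) x 40 mm high riding on the board, with a grip 22 x 22 mm, 36 mm high, in the middle of its top. The block's top is 36 mm below this point, and its face towards the end block is 17 mm from this point along the jig's +y. Axes as the jig's.
- stop (a joint): Travel of the stop along the jig's +y towards the end block, 0 to 0.11 m. The clear gap between stop and end block is 0.190 m minus this value; it starts between 0 and 0.045. Dry friction of about 2.5 N: it stays where it is left.
- glue: Bystander: white glue bottle, 60 mm diameter, 150 mm high, standing. Origin: centre of its underside.
- screwbox: Bystander: open cardboard box 100 x 140 x 45 mm. Origin: centre of its underside.
- gluestick: Bystander: white glue stick, 26 mm diameter, 75 mm high, standing. Origin: centre of its underside.
- hammer: Bystander: hammer lying flat on the table, 260 mm long along its x, head at +x, 26 mm high. Origin: on the table under its middle.
- cap: Bystander: yellow nozzle cap, 44 mm diameter, 30 mm high. Origin: centre of its underside.
- offcut: Bystander: wooden offcut 60 x 120 x 18 mm lying flat. Origin: centre of its underside.
Not all that is in view belongs to the job. What is shaped like the gauge_long but yellow is not meant.

How it is judged:
On the way, in this order (a step that is already met when the one before it is completed fails the run):
1. the long gauge is lifted clear of its peg (distance of gauge_long_eye from where it was at the start of the episode above 0.06 m and contact force between gauge_long and rack below 0.05 N), for 0.1 s.
2. the long gauge stands upright on the jig's board between the end block and the stop, within 45 mm of the end block (x of gauge_long in the frame of jig_seat between -0.022 and 0.022 m and z of gauge_long in the frame of jig_seat between -0.004 and 0.005 m and angle between gauge_long's own z axis and vertical below 0.08 rad and y of gauge_long in the frame of jig_seat between -0.045 and 0.004 m), for 0.2 s.
3. the stop is slid up so that the standing gauge is snug between stop and end block, less than 3 mm of play (x of gauge_long in the frame of jig_seat between -0.022 and 0.022 m and z of gauge_long in the frame of jig_seat between -0.004 and 0.005 m and angle between gauge_long's own z axis and vertical below 0.08 rad and value of joint stop between 0.077 and 0.083 m and y of gauge_long in the frame of jig_seat between -0.004 and 0.004 m), for 0.2 s.
4. the gauge is lifted out of the jig (z of gauge_long in the frame of jig_seat above 0.05 m), for 0.1 s.
At the end, for the whole second after the job is handed in: The long gauge hangs at rest on the peg it came from (window edge within 30 mm of where it started, carried by the rack, leaning less than 0.4 rad), and the stop still stands where the gauge set it (joint 0.080 +/- 0.003 m, a gap of 110 +/- 3 mm) (distance of gauge_long_eye from where it was at the start of the episode below 0.03 m and angle between gauge_long's own z axis and vertical below 0.4 rad and contact force between gauge_long and rack above 0.2 N and linear speed of gauge_long below 0.05 m/s and value of joint stop between 0.077 and 0.083 m); the robot touches nothing.
It fails at once if another gauge is moved by more than 40 mm or knocked off (distance of any of gauge_medium, gauge_short from where it was at the start of the episode above 0.04 m).
It fails at once if a bystander on the bench is moved by more than 40 mm (distance of any of glue, screwbox, gluestick, hammer, cap, offcut from where it was at the start of the episode above 0.04 m).
It also fails if it takes over 72 s, if anything falls off the work surface, if the arm or the gripper's body presses on something with over 40 N, if the wrist force passes 120 N, or if a joint passes its speed limit or range.

ROBOT

A 6-joint arm with a two-finger parallel gripper is mounted at the origin on the work surface. World frame = base frame: x ahead of the robot, y to its left, z up, the work surface at z = 0. Lengths are in m, angles in rad, forces in N, time in s.
With the tool pointing down it reaches from about 0.275 to 0.85 m from the base axis. Payload 19 kg.
Tool frame: the origin (TCP) lies between the finger pads; the fingertips stand arm.tip_extent ahead of it and the grasp point (between the pads) lies 5 mm behind it (arm.tip_extent is the distance from the TCP to the fingertips, in m); z points along the fingers, y is the line along which they close (so a half turn about z gives the same grasp; the last joint's range is limited). The gripper opens to 85 mm and grips with 20 to 120 N. Pads are 22 mm wide; open, the fingers measure 114 mm over their backs; the gripper's body (76 mm by 85 mm) begins 54 mm behind the grasp point. The pads swing forward as they close: fully open they stand 13 mm farther back than shut.
Start: joints at [-1.267, 0.15, 1.437, -0, 1.554, -0.134], TCP at [0.244, -0.521, 0.245] pointing down, gripper open.
Joint ranges: [-2.8, 2.8], [-0.68, 2.1], [0.12, 2.68], [-1.39, 4.53], [0.16, 2.79], [-2.81, 2.81]. Speed limits (rad/s): [1.89, 1.89, 2.22, 3.01, 3.01, 3.01].

INTERFACE

Orientations are given as a unit quaternion [w, x, y, z].
In Python, from cell import arm, imaging gives the robot as it stands.
- The arm moves only by the tool move_arm, never from a script. Its arguments are lists of equal length, an entry for each row: "dp": the shift along the tool's x, y, z in m, a list of three; "angular": the turn, a rotation vector about the tool's x, y, z in degrees, a list of three; "fingers": the closure, from 0 (fully open) to 1 (shut). A call has 1 to 8 rows; each row shifts and turns the commanded pose from where the row before left it, along the tool's axes as they then stand; what a row does not reach is not made up. A row lasts 1/8 s, in which the tool goes at most 62.5 mm and 10.7 degrees, less where a joint would pass 70% of its speed; a pose out of reach is approached as far as the arm can. A call is refused whole if a number of a shift passes 0.0625 or a number of a turn 10.7, either way. A call with a gripper value outside its range is refused whole. The fingers move at their own pace and stop on an object; the grip force is fixed at half the most. Time passes only in rows, so rows that do not move let the fingers close. It gives the time, the measured TCP pose, the force, the opening and the grip force at its end, in the units of the state.
- arm.get_state(): the state, without advancing time (a new reading comes with each control period).
- imaging.grab_frame(name): name is "scene" or "side" or "wrist"; returns the picture (420x560x3 uint8, blue, green, red); there is no depth.
- imaging.get_calibration(name): a dict with "vertical_fov" (degrees; the focal length in pixels is half the picture's height over the tangent of half this angle, whatever the lens; pixels are square), "cx", "cy" (the principal point, pixels), "pose" (4x4, takes a point from camera to world coordinates); the wrist camera has in their place "hand_eye" (4x4, takes a point from camera to tool coordinates, whose origin is the TCP and whose axes are the flange's). Camera axes: x right, y down, z forward; pixel columns grow to the right and rows downward; lengths in m; the calibration is good to about 2 mm. A picture is of the moment at which its call begins: read the wrist's pose just before it. get_calibration takes no time and is no camera call.
- arm.close_job(): hands the job in; it is judged then, once.
The state is a dict: "time": time; "qpos": joint angles; "joint_vel": joint speeds; "joint_torque": joint torques, N m; "eef_pos": TCP position; "eef_rot": TCP orientation; "force": force on the tool from outside, world axes, zero at the start; "moment": the same for the moment, N m; "gripper_width": finger opening in m; "finger_force": force on a finger pad.
Only numpy, scipy, OpenCV 4.12 (cv2) and the standard library are available. Lean on these libraries where they do the work, as an engineer would, in place of code of your own. Each camera call takes 0.05 s, during which the arm holds its last target. There are 200 camera calls.

## Working session

There is one attempt and no reset: what is moved stays moved. The work goes in short steps, Python scripts to look and compute and a tool call to move; the robot and the scene stay as the last step left them, time stands still between calls to the robot, and variables do not carry over. Pictures are saved under pics/ and viewed, at most 10 in all, crops included, and the job is handed in when it is done.

Besides the shell and the picture viewer there is one more tool, called after "Emit:" in YAML: its name, and indented under it one key for each argument. move_arm: Moves the arm, as the interface text tells. Its arguments: {"type":"object","properties":{"dp":{"type":"array","items":{"type":"array","items":{"type":"number"}}},"angular":{"type":"array","items":{"type":"array","items":{"type":"number"}}},"fingers":{"type":"array","items":{"type":"number"}}},"required":["dp","angular","fingers"]}

```bash
ls; mkdir -p pics; python3 - <<'E'
from cell import arm, imaging
import cv2,numpy as np
np.set_printoptions(precision=4,suppress=True)
print(arm.get_state(), arm.tip_extent)
for n in ("scene","side","wrist"):
    im=imaging.grab_frame(n); cv2.imwrite(f"pics/{n}0.png",im); print(n,imaging.get_calibration(n))
E
```

```text
pics
{'time': 0.0, 'qpos': array([-1.267 ,  0.1509,  1.4381, -0.    ,  1.5538, -0.134 ]), 'joint_vel': array([ 0.0004, -0.0002, -0.0011, -0.0005, -0.0011,  0.0002]), 'joint_torque': array([  0.0022, -71.3054, -57.0875,  -0.0001,   0.0089,  -0.    ]), 'eef_pos': array([ 0.2437, -0.5205,  0.2447]), 'eef_rot': array([-0.0006,  0.9761,  0.2172, -0.0001]), 'force': array([-0.3516,  0.2496,  0.8414]), 'moment': array([-0.0023, -0.0479, -0.057 ]), 'finger_force': 0.0, 'gripper_width': 0.08520216202878} 0.014
scene {'vertical_fov': 42.9603575254963, 'cx': 285.3209102430705, 'cy': 212.08896338959894, 'pose': array([[ 0.3856,  0.6656, -0.639 ,  1.5192],
       [ 0.9227, -0.282 ,  0.263 , -0.4017],
       [-0.0051, -0.691 , -0.7229,  1.2065],
       [ 0.    ,  0.    ,  0.    ,  1.    ]])}
side {'vertical_fov': 47.90316335564537, 'cx': 274.44708222306514, 'cy': 210.02632810300955, 'pose': array([[-0.843 , -0.388 ,  0.3725,  0.0124],
       [-0.5377,  0.5924, -0.5999,  0.8297],
       [ 0.0121, -0.7061, -0.708 ,  1.0921],
       [ 0.    ,  0.    ,  0.    ,  1.    ]])}
wrist {'vertical_fov': 61.01172381724654, 'cx': 279.00477649592045, 'cy': 214.3406901033586, 'hand_eye': array([[ 0.0005, -0.9496, -0.3135,  0.0796],
       [ 1.    ,  0.0002,  0.0008,  0.0007],
       [-0.0007, -0.3135,  0.9496, -0.1292],
       [ 0.    ,  0.    ,  0.    ,  1.    ]])}
```

View pics/scene0.png

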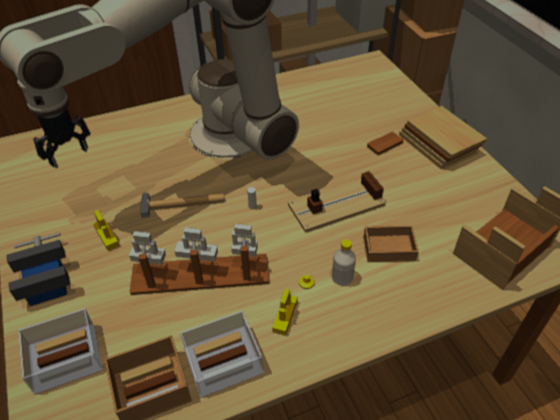

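View pics/side0.png

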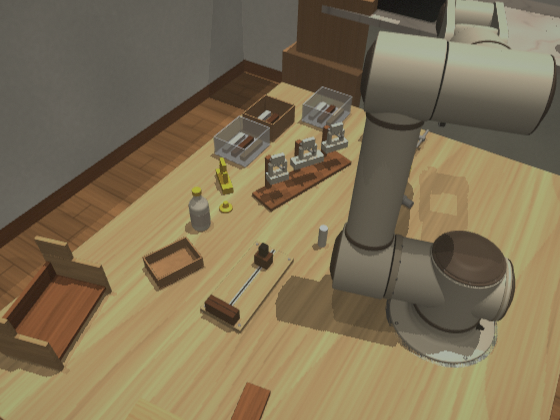

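The scene shows the rack at about (200,272) with white gauges at (145,247), (196,245) and (243,238). The jig is at (337,203), with the stop at (315,200) and the end block at (372,185). The side view shows the gauges at (276,170), (306,152) and (334,137), and the jig at (245,287).

```bash
python3 - <<'E'
import cv2,numpy as np
s=cv2.imread("pics/scene0.png"); d=cv2.imread("pics/side0.png")
a=cv2.resize(s[220:300,120:280],(800,400),interpolation=cv2.INTER_CUBIC)
b=cv2.resize(s[165:230,280:400],(400,217),interpolation=cv2.INTER_CUBIC)
c=cv2.resize(d[235:330,195:300],(400,362)[:2],interpolation=cv2.INTER_CUBIC)[:200] if 0 else cv2.resize(d[235:330,195:300],(221,200),interpolation=cv2.INTER_CUBIC)
cv2.imwrite("pics/c1.png",a)
e=cv2.resize(d[110:215,245:360],(657,600),interpolation=cv2.INTER_CUBIC); cv2.imwrite("pics/c2.png",e)
f=np.zeros((600,800,3),np.uint8)
x=cv2.resize(s[170:230,283:393],(800,436),interpolation=cv2.INTER_CUBIC)
f=cv2.vconcat([cv2.resize(s[165:230,280:400],(554,300),interpolation=cv2.INTER_CUBIC),cv2.resize(d[235:330,150:325],(554,300),interpolation=cv2.INTER_CUBIC)])
cv2.imwrite("pics/c3.png",f)
E
```

```text
(no output)
```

View pics/c1.png

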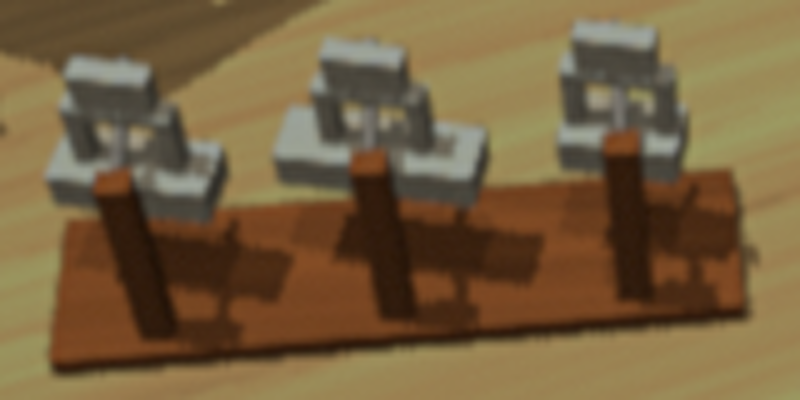

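View pics/c3.png

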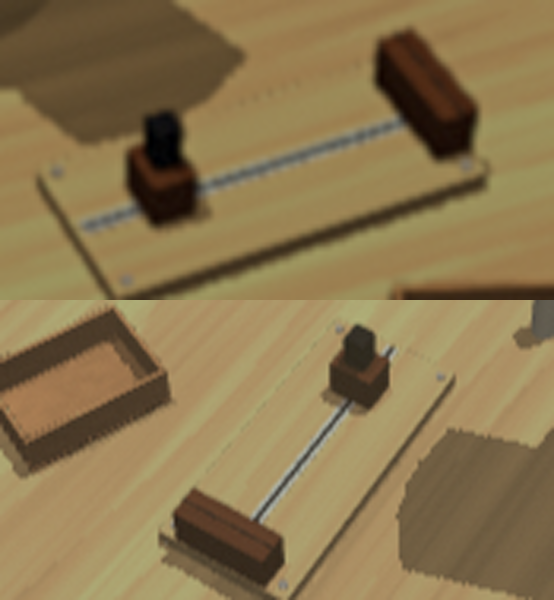

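The longest gauge hangs on the middle peg (foot spans 275–487 in the enlarged crop). The jig's corners, stop grip and end block are clear in both views. Next I compute coarse positions.

```bash
cat > h.py <<'E'
from cell import arm, imaging
import cv2,numpy as np
from scipy.spatial.transform import Rotation as R
np.set_printoptions(precision=4,suppress=True)
def tool(s=None):
    s=s or arm.get_state(); q=s["eef_rot"]; T=np.eye(4)
    T[:3,:3]=R.from_quat([q[1],q[2],q[3],q[0]]).as_matrix(); T[:3,3]=s["eef_pos"]; return T
def cam(n,T=None):
    c=imaging.get_calibration(n); P=c["pose"] if n!="wrist" else (tool() if T is None else T)@c["hand_eye"]
    f=210/np.tan(np.radians(c["vertical_fov"]/2)); return P,f,c["cx"],c["cy"]
def onplane(C,px,z):
    P,f,cx,cy=C; px=np.atleast_2d(px)
    d=np.c_[(px[:,0]-cx)/f,(px[:,1]-cy)/f,np.ones(len(px))]@P[:3,:3].T
    return P[:3,3]+d*((z-P[2,3])/d[:,2])[:,None]
def proj(C,X):
    P,f,cx,cy=C; p=(np.atleast_2d(X)-P[:3,3])@P[:3,:3]; return np.c_[cx+f*p[:,0]/p[:,2],cy+f*p[:,1]/p[:,2]]
E
python3 - <<'E'
from h import *
C=cam("scene"); r=np.array([[65,222],[53,358],[745,308],[735,172]])/5+[120,220]
X=onplane(C,r,.016); print("rack",X,X.mean(0),[np.linalg.norm(X[i]-X[i-1]) for i in range(4)])
k=554/120; j=np.array([[40,178],[115,293],[487,178]])/k+[280,165]
X=onplane(C,j,.018); print("jig",X,np.linalg.norm(X[1]-X[0]),np.linalg.norm(X[2]-X[1]),(X[0]+X[2])/2)
print("grip",onplane(C,np.array([[163,120]])/k+[280,165],.094))
S=cam("side"); k=554/175
print("grip side",onplane(S,np.array([[360,334]])/k+[150,235],.094))
print("endtop side corners",onplane(S,np.array([[175,517],[193,490],[283,540],[268,568]])/k+[150,235],.060))
# tab top middle gauge: scene crop
print("tab",onplane(C,np.array([[323,42],[408,48]])/5+[120,220],.180))
E
```

```text
rack [[ 0.4877 -0.444   0.016 ]
 [ 0.5782 -0.4689  0.016 ]
 [ 0.6929 -0.1116  0.016 ]
 [ 0.6013 -0.0818  0.016 ]] [ 0.59   -0.2766  0.016 ] [np.float64(0.37962504375044), np.float64(0.09390671261663676), np.float64(0.3752655295760343), np.float64(0.09635352522626396)]
jig [[0.4386 0.0545 0.018 ]
 [0.554  0.0585 0.018 ]
 [0.5567 0.3331 0.018 ]] 0.11547691742642002 0.27458208803345274 [0.4977 0.1938 0.018 ]
grip [[0.4902 0.1195 0.094 ]]
grip side [[0.3269 0.3609 0.094 ]]
endtop side corners [[0.3679 0.5326 0.06  ]
 [0.3692 0.5106 0.06  ]
 [0.2955 0.5049 0.06  ]
 [0.2929 0.526  0.06  ]]
tab [[ 0.564  -0.2909  0.18  ]
 [ 0.5852 -0.2515  0.18  ]]
```

```bash
python3 - <<'E'
from h import *
for n in ("scene","side"):
    C=cam(n); print(n,C[1:],proj(C,[[0,0,0],[.49,.1195,.094],[.2437,-.5205,.2447],[0.55,-.28,.15]]), C[0])
E
```

```text
scene (np.float64(533.6573831765294), 285.3209102430705, 212.08896338959894) [[228.1105 132.4321]
 [315.2962 190.9491]
 [ 70.1177 157.6213]
 [188.7914 231.1529]] [[ 0.3856  0.6656 -0.639   1.5192]
 [ 0.9227 -0.282   0.263  -0.4017]
 [-0.0051 -0.691  -0.7229  1.2065]
 [ 0.      0.      0.      1.    ]]
side (np.float64(472.74246642488396), 274.44708222306514, 210.02632810300955) [[439.9712 316.1896]
 [262.6205 245.6274]
 [439.006  117.9969]
 [315.1917 148.1165]] [[-0.843  -0.388   0.3725  0.0124]
 [-0.5377  0.5924 -0.5999  0.8297]
 [ 0.0121 -0.7061 -0.708   1.0921]
 [ 0.      0.      0.      1.    ]]
```

Emit:
move_arm:
  dp:
    - [0,0,-0.01]
    - [0,0,-0.01]
    - [0,0,-0.01]
    - [0,0,-0.01]
    - [0,0,-0.01]
    - [0.047,0.035,0]
    - [0.047,0.035,0]
    - [0.047,0.035,0]
  angular:
    - [0,0,-9.5]
    - [0,0,-9.5]
    - [0,0,-9.5]
    - [0,0,-9.5]
    - [0,0,-9.5]
    - [0,0,0]
    - [0,0,0]
    - [0,0,0]
  fingers: [0,0,0,0,0,0,0,0]

```text
time: 1.15
eef_pos: [0.3873, -0.4165, 0.2951]
eef_rot: [-0.0, 0.806, 0.592, 0.0]
force: [0.6, -0.8, -0.9]
gripper_width: 0.0851
finger_force: 0.0
```

Emit:
move_arm:
  dp:
    - [0.047,0.035,0]
    - [0.047,0.035,0]
    - [0.047,0.035,0]
    - [0.047,0.035,0]
    - [0,0,0]
  angular:
    - [0,0,0]
    - [0,0,0]
    - [0,0,0]
    - [0,0,0]
    - [0,0,0]
  fingers: [0,0,0,0,0]

```text
time: 1.78
eef_pos: [0.5784, -0.2774, 0.2942]
eef_rot: [-0.001, 0.805, 0.594, 0.0]
force: [-0.6, -1.0, 0.1]
gripper_width: 0.0851
finger_force: 0.0
```

```bash
python3 - <<'E'
from h import *
s=arm.get_state(); T=tool(s); im=imaging.grab_frame("wrist"); cv2.imwrite("pics/w1.png",im); np.save("w1.npy",T); print(s["time"],T)
C=cam("wrist",T); print(proj(C,[[.58,-.274,.18]]))
E
```

```text
1.775 [[ 0.2954  0.9554 -0.0009  0.5784]
 [ 0.9554 -0.2954  0.0014 -0.2774]
 [ 0.001  -0.0012 -1.      0.2942]
 [ 0.      0.      0.      1.    ]]
[[280.0591 207.9724]]
```

View pics/w1.png

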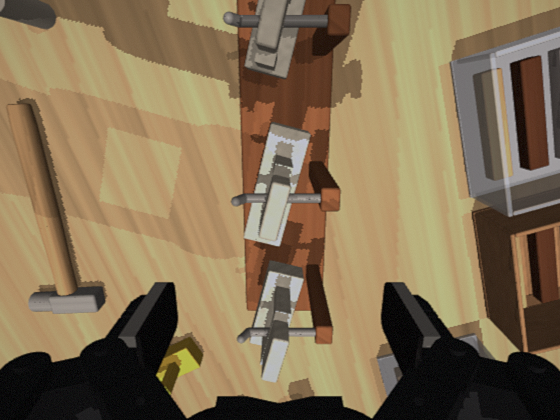

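The wrist view shows the long gauge in the middle around (275,185), with its foot skewed roughly 13° to the peg, which runs level from (238,200) to (335,200). I zoom in to measure the tab's yaw.

```bash
python3 - <<'E'
import cv2
im=cv2.imread("pics/w1.png"); cv2.imwrite("pics/w1c.png",cv2.resize(im[115:255,220:350],None,fx=4,fy=4,interpolation=cv2.INTER_NEAREST))
E
```

```text
(no output)
```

View pics/w1c.png

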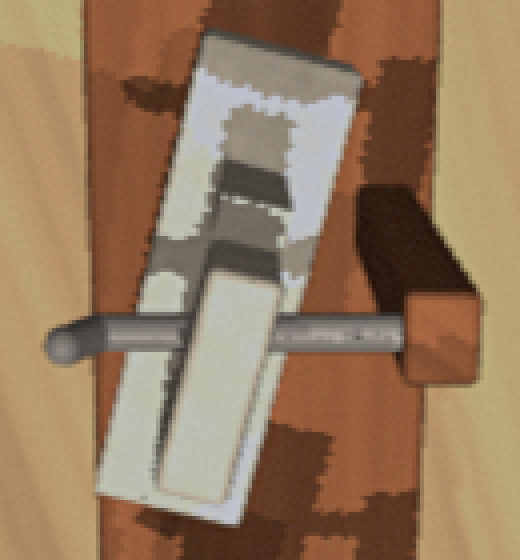

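```bash
python3 - <<'E'
from h import *
T=np.load("w1.npy"); C=cam("wrist",T)
o=lambda p,z: onplane(C,np.array(p)/4+[220,115],z)
X=o([[215,270],[280,282],[230,503],[160,488]],.180); c=X.mean(0)
print("tab",X,c,"len",np.linalg.norm(X[0]-X[3]),np.linalg.norm(X[1]-X[2]),"w",np.linalg.norm(X[0]-X[1]),np.linalg.norm(X[3]-X[2]))
v=X[0]+X[1]-X[2]-X[3]; print("gauge y dir deg",np.degrees(np.arctan2(v[1],v[0])))
F=o([[203,30],[360,75],[240,523],[97,490]],.108); print("foot",F,F.mean(0),[np.linalg.norm(F[i]-F[i-1]) for i in range(4)]); v=F[0]+F[1]-F[2]-F[3]; print(np.degrees(np.arctan2(v[1],v[0])))
p=o([[65,345]],.154)[0]; q=o([[402,333]],.140)[0]; a=o([[108,333]],.140)[0]; print("tip",p,"post end",q,"bend",a); d=q-a; print("pegdir deg",np.degrees(np.arctan2(d[1],d[0])))
E
```

```text
tab [[ 0.5813 -0.2549  0.18  ]
 [ 0.5915 -0.2603  0.18  ]
 [ 0.5708 -0.2976  0.18  ]
 [ 0.5594 -0.291   0.18  ]] [ 0.5757 -0.276   0.18  ] len 0.042229119887235586 0.0426978930233126 w 0.011575789618662787 0.013192291262456371
gauge y dir deg 59.84448019870708
foot [[ 0.5886 -0.2196  0.108 ]
 [ 0.6182 -0.2386  0.108 ]
 [ 0.5624 -0.3316  0.108 ]
 [ 0.5324 -0.3135  0.108 ]] [ 0.5754 -0.2758  0.108 ] [np.float64(0.10943516339990174), np.float64(0.03526785052728213), np.float64(0.10848861115397201), np.float64(0.03510493267632797)]
59.05861572789303
tip [ 0.5464 -0.2663  0.154 ] post end [ 0.6108 -0.2877  0.14  ] bend [ 0.5528 -0.2698  0.14  ]
pegdir deg -17.14586432206059
```

The gauge is at (0.5755,-0.276), standing at its expected 0.180 height and yawed -30.5°, with foot length 109 mm, so it is the long one. Next I grasp it.

Emit:
move_arm:
  dp:
    - [0,-0.003,0.02]
    - [0,0,0.03]
    - [0,0,0.03]
    - [0,0,0.03]
    - [0,0,0.019]
    - [0,0,0]
  angular:
    - [0,0,6.6]
    - [0,0,6.6]
    - [0,0,0]
    - [0,0,0]
    - [0,0,0]
    - [0,0,0]
  fingers: [0,0,0,0,0,0]

```text
time: 2.58
eef_pos: [0.5723, -0.2796, 0.1654]
eef_rot: [-0.001, 0.869, 0.495, -0.0]
force: [-0.3, -0.1, 0.5]
gripper_width: 0.0857
finger_force: 0.0
```

Emit:
move_arm:
  dp:
    - [0,0,0]
    - [0,0,0]
    - [0,0,0]
    - [0,0,0]
    - [0,0,0]
    - [0,0,0]
    - [0,0,0]
    - [0,0,0]
  angular:
    - [0,0,0]
    - [0,0,0]
    - [0,0,0]
    - [0,0,0]
    - [0,0,0]
    - [0,0,0]
    - [0,0,0]
    - [0,0,0]
  fingers: [0.5,0.8,1,1,1,1,1,1]

```text
time: 3.58
eef_pos: [0.5733, -0.2793, 0.1666]
eef_rot: [0.0, 0.869, 0.495, 0.0]
force: [1.3, 0.2, 4.1]
gripper_width: 0.013
finger_force: 60.0
```

Emit:
move_arm:
  dp:
    - [0,0,-0.007]
    - [0,0,-0.006]
    - [0,0,-0.006]
    - [0,0,0]
  angular:
    - [0,0,0]
    - [0,0,0]
    - [0,0,0]
    - [0,0,0]
  fingers: [1,1,1,1]

```text
time: 4.08
eef_pos: [0.5733, -0.2794, 0.1859]
eef_rot: [0.0, 0.869, 0.495, 0.0]
force: [0.4, -0.4, -0.3]
gripper_width: 0.0129
finger_force: 59.1
```

Emit:
move_arm:
  dp:
    - [-0.002,-0.01,0]
    - [-0.004,-0.016,0]
    - [-0.004,-0.016,0]
    - [-0.004,-0.016,0]
    - [-0.004,-0.016,0]
    - [0,0,-0.04]
    - [0,0,-0.04]
    - [0,0,0]
  angular:
    - [0,0,0]
    - [0,0,0]
    - [0,0,0]
    - [0,0,0]
    - [0,0,0]
    - [0,0,0]
    - [0,0,0]
    - [0,0,0]
  fingers: [1,1,1,1,1,1,1,1]

```text
time: 5.08
eef_pos: [0.5004, -0.2573, 0.2682]
eef_rot: [0.002, 0.869, 0.495, 0.001]
force: [-0.3, 0.0, -1.4]
gripper_width: 0.0127
finger_force: 59.4
```

```bash
python3 - <<'E'
from h import *
s=arm.get_state(); T=tool(s); im=imaging.grab_frame("wrist"); cv2.imwrite("pics/w2.png",im); np.save("w2.npy",T); print(s["time"],T[:3,3],s["force"],s["gripper_width"],s["finger_force"])
E
```

```text
5.075 [ 0.5004 -0.2573  0.2682] [-0.343   0.0224 -1.4374] 0.01268090100472628 59.375317096710205
```

View pics/w2.png

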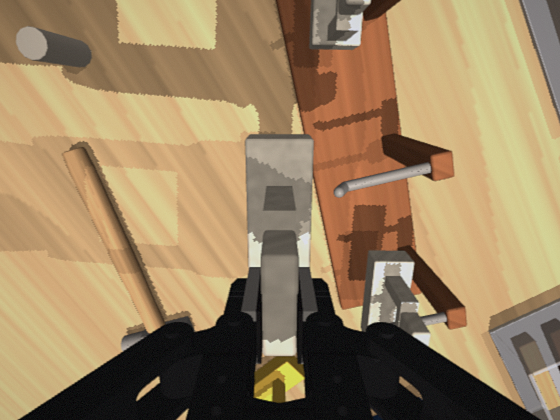

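The gauge is held upright and square between the fingers: foot at (246–313, 137), with the freed peg at (340,190) and the others still hanging. I carry it over to the jig.

Emit:
move_arm:
  dp:
    - [0,0,-0.015]
    - [0,0,-0.015]
    - [0,0,-0.015]
    - [0.05,0,0]
    - [0.05,0,0]
    - [0.05,0,0]
    - [0.05,0,0]
    - [0.05,0,0]
  angular:
    - [0,0,-10.2]
    - [0,0,-10.2]
    - [0,0,-10.2]
    - [0,0,0]
    - [0,0,0]
    - [0,0,0]
    - [0,0,0]
    - [0,0,0]
  fingers: [1,1,1,1,1,1,1,1]

```text
time: 6.12
eef_pos: [0.4995, -0.0055, 0.3088]
eef_rot: [-0.001, 0.707, 0.707, -0.001]
force: [0.8, -0.4, -0.9]
gripper_width: 0.0132
finger_force: 59.2
```

Emit:
move_arm:
  dp:
    - [0.05,0,0]
    - [0.05,0,0]
    - [0.05,0,0]
    - [0,0,0]
  angular:
    - [0,0,0]
    - [0,0,0]
    - [0,0,0]
    - [0,0,0]
  fingers: [1,1,1,1]

```text
time: 6.62
eef_pos: [0.4994, 0.1456, 0.3086]
eef_rot: [-0.001, 0.706, 0.708, -0.001]
force: [0.6, -0.6, -1.2]
gripper_width: 0.0129
finger_force: 59.2
```

```bash
python3 - <<'E'
from h import *
s=arm.get_state(); T=tool(s); im=imaging.grab_frame("wrist"); cv2.imwrite("pics/w3.png",im); np.save("w3.npy",T); print(s["time"],T,s["force"],s["gripper_width"])
# gauge in the hand, from w2: tool coordinates, foot top plane at tool z .0586
c=imaging.get_calibration("wrist"); C=(c["hand_eye"],)+cam("wrist")[1:]
print(onplane(C,[[246,137],[313,137]],.0586))
E
```

```text
6.625 [[-0.0036  1.     -0.0024  0.4994]
 [ 1.      0.0036  0.0003  0.1456]
 [ 0.0003 -0.0024 -1.      0.3086]
 [ 0.      0.      0.      1.    ]] [ 0.6119 -0.6308 -1.2185] 0.012885807357582347
[[ 0.0595 -0.0176  0.0586]
 [ 0.0595  0.0171  0.0586]]
```

View pics/w3.png

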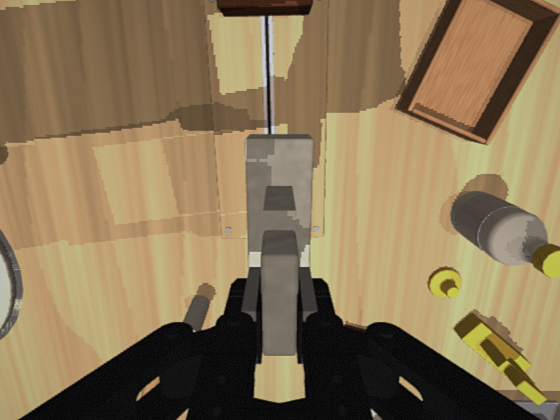

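```bash
python3 - <<'E'
from h import *
T=np.load("w3.npy"); C=cam("wrist",T); im=cv2.imread("pics/w3.png").astype(int)
g=im.sum(2)/3
for c in (225,240,255,285,300,308): print(c,g[5:24,c].astype(int))
for r in (30,60,90,120): print(r,g[r,258:280].astype(int))
print(onplane(C,[[219,14],[311,14],[269,30],[269.5,90],[269.5,125],[222,238],[322,238]],.018))
S=cam("scene");D=cam("side")
# scene: end block inner top edge etc -> crop coordinates
k=554/120; 
print("scene end top corners",onplane(S,np.array([[376,48],[410,30],[475,100],[440,122]])/k+[280,165],.060))
k=554/175
print("side end top corners",onplane(D,np.array([[175,217],[193,190],[283,240],[268,268]])/k+[150,235],.060))
print("grip side",onplane(D,np.array([[360,34]])/k+[150,235],.094))
E
```

```text
225 [ 42  31  26  17  14  21  19  20  15  17  14  75 160 170 165 163 167 165
 165]
240 [ 35  30  21  22  14  22  19  21  15  15  28  85 156 164 162 162 162 163
 164]
255 [ 35  28  20  24  25  16  19  17  16  17  43 104 156 164 161 161 161 162
 161]
285 [ 53  35  20  18  23  17  23  16  17  29  78 144 147 158 157 156 158 158
 157]
300 [ 24  17  12  12  14  18  14  13  10  43 111 169 169 166 168 167 166 168
 170]
308 [ 22  16  15  11  15  13  15  18  27  62 108 107 107 105 104 106 107 106
 106]
30 [164 164 163 181 200 203 169  89  26  32 121 184 203 199 186 164 162 160
 159 158 158 161]
60 [165 166 165 171 190 204 203 164  71  22  44 157 206 204 195 177 165 162
 163 161 162 164]
90 [110 111 112 110 115 136 154 156 122  39   9  43 122 157 157 149 121 109
 107 107 107 107]
120 [ 86  87  89  90  88  96 107 116 115  85  22  12  61 125 153 156 132 108
 109 108 107 106]
[[0.435  0.3067 0.018 ]
 [0.5312 0.307  0.018 ]
 [0.4872 0.2918 0.018 ]
 [0.4875 0.2318 0.018 ]
 [0.4873 0.1939 0.018 ]
 [0.4264 0.0542 0.018 ]
 [0.5533 0.0548 0.018 ]]
scene end top corners [[0.4513 0.3003 0.06  ]
 [0.4442 0.3308 0.06  ]
 [0.5232 0.3369 0.06  ]
 [0.5327 0.3048 0.06  ]]
side end top corners [[0.5216 0.3388 0.06  ]
 [0.5256 0.3101 0.06  ]
 [0.4355 0.3088 0.06  ]
 [0.4304 0.3363 0.06  ]]
grip side [[0.4872 0.1182 0.094 ]]
```

```bash
python3 - <<'E'
from h import *
T=np.load("w3.npy"); C=cam("wrist",T)
L=onplane(C,[[266.4,30],[267.2,60],[267.9,90],[268.6,120]],.018); print(L)
E=onplane(C,[[225,16.2],[240,16],[255,15.6],[285,15],[300,14.6]],.018); print(E)
f=np.polyfit(L[:,1],L[:,0],1); print("slot yaw",-np.degrees(np.arctan(f[0])),"edge yaw",np.degrees(np.arctan(np.polyfit(E[:,0],E[:,1],1)[0])))
y=E[:,1].mean(); print("slot x at face",np.polyval(f,y), "seat",np.polyval(f,y-.055),y-.055, "tool",T[:3,0])
E
```

```text
[[0.4845 0.2918 0.018 ]
 [0.4851 0.2625 0.018 ]
 [0.4857 0.2318 0.018 ]
 [0.4863 0.1995 0.018 ]]
[[0.4411 0.3047 0.018 ]
 [0.4569 0.3049 0.018 ]
 [0.4726 0.3053 0.018 ]
 [0.504  0.306  0.018 ]
 [0.5197 0.3064 0.018 ]]
slot yaw 1.1447826651044362 edge yaw 1.3092566703137845
slot x at face 0.4842151527922282 seat 0.485314211517588 0.25047195287101504 tool [-0.0036  1.      0.0003]
```

Emit:
move_arm:
  dp:
    - [0.046,-0.007,0]
    - [0.046,-0.007,0]
    - [0,0,0.04]
    - [0,0,0.05]
    - [0,0,0.05]
    - [0,0,0.04]
    - [0,0,0.012]
    - [0,0,0]
  angular:
    - [0,0,-1]
    - [0,0,0]
    - [0,0,0]
    - [0,0,0]
    - [0,0,0]
    - [0,0,0]
    - [0,0,0]
    - [0,0,0]
  fingers: [1,1,1,1,1,1,1,1]

```text
time: 7.68
eef_pos: [0.4857, 0.2342, 0.1185]
eef_rot: [-0.0, 0.701, 0.713, -0.0]
force: [0.5, 0.1, -0.4]
gripper_width: 0.0129
finger_force: 59.1
```

Emit:
move_arm:
  dp:
    - [0.002,0,0.007]
    - [0,0,0.005]
    - [0,0,0.002]
    - [0,0,0]
  angular:
    - [0,0,0]
    - [0,0,0]
    - [0,0,0]
    - [0,0,0]
  fingers: [1,1,1,1]

```text
time: 8.18
eef_pos: [0.4856, 0.2369, 0.1044]
eef_rot: [-0.0, 0.701, 0.713, 0.0]
force: [0.2, -0.9, -0.6]
gripper_width: 0.0131
finger_force: 59.2
```

Emit:
move_arm:
  dp:
    - [0,0,0.001]
    - [0,0,0.001]
    - [0,0,0]
  angular:
    - [0,0,0]
    - [0,0,0]
    - [0,0,0]
  fingers: [1,1,1]

```text
time: 8.55
eef_pos: [0.4857, 0.2369, 0.1029]
eef_rot: [0.0, 0.701, 0.713, 0.0]
force: [-2.1, -0.4, 6.1]
gripper_width: 0.0128
finger_force: 60.3
```

Emit:
move_arm:
  dp:
    - [0,0,0]
    - [0,0,0]
    - [0,0,0]
    - [0,0,0]
    - [0,0,-0.03]
    - [0,0,-0.04]
    - [0,0,-0.03]
    - [0,0,0]
  angular:
    - [0,0,0]
    - [0,0,0]
    - [0,0,0]
    - [0,0,0]
    - [0,0,0]
    - [0,0,0]
    - [0,0,0]
    - [0,0,0]
  fingers: [0,0,0,0,0,0,0,0]

```text
time: 9.55
eef_pos: [0.4864, 0.2371, 0.2046]
eef_rot: [0.001, 0.701, 0.713, 0.002]
force: [0.1, -0.3, 0.2]
gripper_width: 0.0858
finger_force: 0.0
```

Emit:
move_arm:
  dp:
    - [-0.04,0,0]
    - [-0.04,0,0]
    - [-0.039,0,0]
    - [0,0,0]
  angular:
    - [0,0,0]
    - [0,0,0]
    - [0,0,0]
    - [0,0,0]
  fingers: [0,0,0,0]

```text
time: 10.05
eef_pos: [0.4874, 0.1159, 0.2015]
eef_rot: [-0.0, 0.702, 0.712, -0.0]
force: [0.5, 0.7, 0.7]
gripper_width: 0.0854
finger_force: 0.0
```

```bash
python3 - <<'E'
from h import *
s=arm.get_state(); T=tool(s); im=imaging.grab_frame("wrist"); cv2.imwrite("pics/w4.png",im); np.save("w4.npy",T); print(s["time"],T[:3,3],s["force"],s["gripper_width"])
E
```

```text
10.05 [0.4874 0.1159 0.2015] [0.4635 0.6808 0.7162] 0.08539588629260249
```

View pics/w4.png

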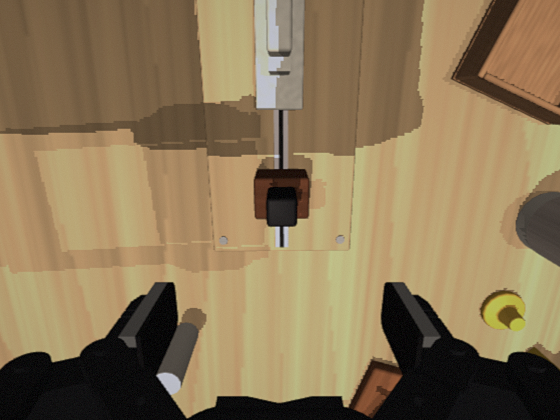

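The stop grip is at about (282,208) and the gauge stands at the top of the picture, its near foot edge at (256–302, 108).

```bash
python3 - <<'E'
from h import *
T=np.load("w4.npy"); C=cam("wrist",T); im=cv2.imread("pics/w4.png")
g=im.sum(2)//3
print(g[165:235,282]); print(g[212,258:306])
print(onplane(C,[[282.5,195],[282.5,224],[267,210],[298,210]],.094), onplane(C,[[256,108],[302,108]],.018),onplane(C,[[258,172],[306,172]],.058))
E
```

```text
[29 29 32 28 16 20 19 14 19 18 21 18 25 32 38 40 43 41 42 41 40 38  7  5
  9  1  8 14  9  7  5 14  9 15 16 28 27 38 38 39 38 41 40 39 38 39 40 39
 42 37 39 38 37 41 38 36 36 35 35 35 21 20 40 38 39 38 38 38 37 26]
[61 60 61 62 61 59 60 56 36 16 28 38 43 43 42 41 40 43 40 42 43 42 36 41
 39 40 38 37 33 39 35 39 36 33 32 34 23 17  9 45 64 59 60 60 59 57 58 60]
[[0.489  0.131  0.094 ]
 [0.4894 0.1099 0.094 ]
 [0.4784 0.1201 0.094 ]
 [0.5    0.1204 0.094 ]] [[0.4664 0.1857 0.018 ]
 [0.5051 0.1863 0.018 ]] [[0.4702 0.1394 0.058 ]
 [0.5074 0.14   0.058 ]]
```

Emit:
move_arm:
  dp:
    - [0.004,0.0017,0.03]
    - [0,0,0.04]
    - [0,0,0.04]
    - [0,0,0.0125]
    - [0,0,0]
    - [0,0,0]
  angular:
    - [0,0,0]
    - [0,0,0]
    - [0,0,0]
    - [0,0,0]
    - [0,0,0]
    - [0,0,0]
  fingers: [0,0,0,0,0,0]

```text
time: 10.85
eef_pos: [0.49, 0.1222, 0.0812]
eef_rot: [0.001, 0.701, 0.713, 0.001]
force: [0.6, 0.3, 1.1]
gripper_width: 0.0854
finger_force: 0.0
```

Emit:
move_arm:
  dp:
    - [0,0,0]
    - [0,0,0]
    - [0,0,0]
    - [0,0,0]
    - [0,0,0]
    - [0,0,0]
    - [0,0,0]
  angular:
    - [0,0,0]
    - [0,0,0]
    - [0,0,0]
    - [0,0,0]
    - [0,0,0]
    - [0,0,0]
    - [0,0,0]
  fingers: [0.4,0.7,1,1,1,1,1]

```text
time: 11.72
eef_pos: [0.489, 0.1219, 0.0802]
eef_rot: [-0.0, 0.701, 0.713, -0.0]
force: [-5.3, -0.4, 7.8]
gripper_width: 0.0214
finger_force: 58.7
```

Gripped on 21.4 mm. Sliding 50 mm slowly.

Emit:
move_arm:
  dp:
    - [0.005,0,0]
    - [0.008,0,0]
    - [0.008,0,0]
    - [0.008,0,0]
    - [0.008,0,0]
    - [0.006,0,0]
    - [0.003,0,0]
    - [0,0,0]
  angular:
    - [0,0,0]
    - [0,0,0]
    - [0,0,0]
    - [0,0,0]
    - [0,0,0]
    - [0,0,0]
    - [0,0,0]
    - [0,0,0]
  fingers: [1,1,1,1,1,1,1,1]

```text
time: 12.72
eef_pos: [0.488, 0.1682, 0.0802]
eef_rot: [-0.0, 0.701, 0.713, -0.0]
force: [-8.4, 0.8, 10.4]
gripper_width: 0.0213
finger_force: 59.0
```

Emit:
move_arm:
  dp:
    - [0.002,0,0]
    - [0.002,0,0]
    - [0.002,0,0]
    - [0.001,0,0]
    - [0,0,0]
  angular:
    - [0,0,0]
    - [0,0,0]
    - [0,0,0]
    - [0,0,0]
    - [0,0,0]
  fingers: [1,1,1,1,1]

```text
time: 13.35
eef_pos: [0.4878, 0.1748, 0.0802]
eef_rot: [-0.0, 0.701, 0.713, -0.0]
force: [-8.2, -2.3, 10.6]
gripper_width: 0.0209
finger_force: 59.0
```

Emit:
move_arm:
  dp:
    - [0.0015,0,0]
    - [0.0015,0,0]
    - [0,0,0]
  angular:
    - [0,0,0]
    - [0,0,0]
    - [0,0,0]
  fingers: [1,1,1]

```text
time: 13.72
eef_pos: [0.4878, 0.1778, 0.0802]
eef_rot: [-0.0, 0.701, 0.713, -0.0]
force: [-8.3, -2.3, 10.6]
gripper_width: 0.0212
finger_force: 59.0
```

Emit:
move_arm:
  dp:
    - [0.001,0,0]
    - [0.001,0,0]
    - [0,0,0]
  angular:
    - [0,0,0]
    - [0,0,0]
    - [0,0,0]
  fingers: [1,1,1]

```text
time: 14.1
eef_pos: [0.4877, 0.1797, 0.0802]
eef_rot: [-0.0, 0.701, 0.713, -0.001]
force: [-8.4, -2.3, 10.7]
gripper_width: 0.021
finger_force: 59.1
```

Emit:
move_arm:
  dp:
    - [0.001,0,0]
    - [0.0005,0,0]
    - [0,0,0]
  angular:
    - [0,0,0]
    - [0,0,0]
    - [0,0,0]
  fingers: [1,1,1]

```text
time: 14.48
eef_pos: [0.4877, 0.1812, 0.0802]
eef_rot: [-0.0, 0.701, 0.713, -0.001]
force: [-9.6, -2.9, 11.7]
gripper_width: 0.0212
finger_force: 59.1
```

Emit:
move_arm:
  dp:
    - [0.001,0,0]
    - [0,0,0]
    - [0,0,0]
  angular:
    - [0,0,0]
    - [0,0,0]
    - [0,0,0]
  fingers: [1,1,1]

```text
time: 14.85
eef_pos: [0.4877, 0.1817, 0.0802]
eef_rot: [0.0, 0.701, 0.713, -0.001]
force: [-9.0, -8.3, 11.5]
gripper_width: 0.0212
finger_force: 59.3
```

Emit:
move_arm:
  dp:
    - [0.0007,0,0]
    - [0,0,0]
    - [0,0,0]
    - [-0.0009,0,0]
    - [0,0,0]
  angular:
    - [0,0,0]
    - [0,0,0]
    - [0,0,0]
    - [0,0,0]
    - [0,0,0]
  fingers: [1,1,1,1,1]

```text
time: 15.48
eef_pos: [0.4877, 0.1816, 0.0802]
eef_rot: [-0.0, 0.701, 0.713, -0.001]
force: [-9.4, -6.1, 10.5]
gripper_width: 0.0209
finger_force: 59.1
```

Emit:
move_arm:
  dp:
    - [0,0,0]
    - [0,0,0]
    - [0,0,0]
    - [0,0,0]
    - [0,0,-0.03]
    - [0,0,-0.04]
    - [0,0,-0.05]
    - [0,0,0]
  angular:
    - [0,0,0]
    - [0,0,0]
    - [0,0,0]
    - [0,0,0]
    - [0,0,0]
    - [0,0,0]
    - [0,0,0]
    - [0,0,0]
  fingers: [0,0,0,0,0,0,0,0]

```text
time: 16.48
eef_pos: [0.4896, 0.1825, 0.2036]
eef_rot: [0.002, 0.701, 0.713, 0.003]
force: [0.5, 0.5, -0.6]
gripper_width: 0.0854
finger_force: 0.0
```

```bash
python3 - <<'E'
from h import *
s=arm.get_state(); T=tool(s); im=imaging.grab_frame("wrist"); cv2.imwrite("pics/w5.png",im); np.save("w5.npy",T); print(s["time"],T,s["force"],s["gripper_width"])
E
```

```text
16.475 [[-0.0172  0.9998  0.006   0.4896]
 [ 0.9999  0.0172  0.0014  0.1825]
 [ 0.0013  0.006  -1.      0.2036]
 [ 0.      0.      0.      1.    ]] [ 0.5492  0.4674 -0.6489] 0.08536322254071596
```

View pics/w5.png

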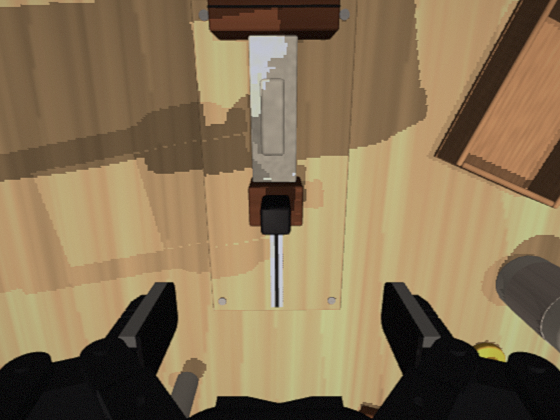

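The picture shows the gauge snug between the stop (250–302, 180) and the end block (210–340, 38). Next I work out the regrasp point.

```bash
python3 - <<'E'
from h import *
T=np.load("w5.npy"); C=cam("wrist",T)
t=onplane(C,[[261,79],[284,79],[284,155],[261,155]],.116); print(t,t.mean(0))
f=onplane(C,[[249.5,37],[297,37],[297,181],[249.5,181]],.044);print(f,f.mean(0))
print("expected seat px tab", proj(C,[[.4853,.2505,.116]]))
E
```

```text
[[0.4778 0.2713 0.116 ]
 [0.4909 0.2715 0.116 ]
 [0.4918 0.2283 0.116 ]
 [0.4779 0.2281 0.116 ]] [0.4846 0.2498 0.116 ]
[[0.4663 0.3031 0.044 ]
 [0.5011 0.3037 0.044 ]
 [0.5048 0.1959 0.044 ]
 [0.4654 0.1953 0.044 ]] [0.4844 0.2495 0.044 ]
expected seat px tab [[273.7136 117.0001]]
```

Emit:
move_arm:
  dp:
    - [0.032,-0.002,0]
    - [0.031,-0.002,0]
    - [0,0,0.04]
    - [0,0,0.04]
    - [0,0,0.018]
    - [0,0,0]
    - [0,0,0]
  angular:
    - [0,0,0]
    - [0,0,0]
    - [0,0,0]
    - [0,0,0]
    - [0,0,0]
    - [0,0,0]
    - [0,0,0]
  fingers: [0,0,0,0,0,0,0]

```text
time: 17.4
eef_pos: [0.4838, 0.2452, 0.1031]
eef_rot: [0.0, 0.701, 0.713, 0.001]
force: [-0.4, 1.3, 0.1]
gripper_width: 0.0852
finger_force: 0.0
```

Emit:
move_arm:
  dp:
    - [0,0,0]
    - [0,0,0]
    - [0,0,0]
    - [0,0,0]
    - [0,0,0]
    - [0,0,0]
    - [0,0,0]
  angular:
    - [0,0,0]
    - [0,0,0]
    - [0,0,0]
    - [0,0,0]
    - [0,0,0]
    - [0,0,0]
    - [0,0,0]
  fingers: [0.4,0.7,1,1,1,1,1]

```text
time: 18.27
eef_pos: [0.4832, 0.2451, 0.1019]
eef_rot: [0.0, 0.701, 0.713, 0.0]
force: [0.6, -0.1, 2.6]
gripper_width: 0.0133
finger_force: 61.4
```

Emit:
move_arm:
  dp:
    - [0,0,-0.003]
    - [0,0,-0.005]
    - [0,0,-0.01]
    - [0,0,-0.02]
    - [0,0,-0.04]
    - [0,0,-0.06]
    - [0,0,-0.06]
    - [0,0,0]
  angular:
    - [0,0,0]
    - [0,0,0]
    - [0,0,0]
    - [0,0,0]
    - [0,0,0]
    - [0,0,0]
    - [0,0,0]
    - [0,0,0]
  fingers: [1,1,1,1,1,1,1,1]

```text
time: 19.27
eef_pos: [0.484, 0.2454, 0.3056]
eef_rot: [0.002, 0.701, 0.713, 0.004]
force: [-0.4, -0.1, -2.8]
gripper_width: 0.0131
finger_force: 61.1
```

```bash
python3 - <<'E'
from h import *
s=arm.get_state(); T=tool(s); im=imaging.grab_frame("wrist"); cv2.imwrite("pics/w6.png",im); np.save("w6.npy",T); print(s["time"],T[:3,3],s["eef_rot"],s["force"],s["gripper_width"])
g=im.sum(2)//3
w=cv2.imread("pics/w2.png").sum(2)//3
print(g[120:150,280]); print(w[120:150,280]); print(g[180,238:255],g[180,305:322]); print(w[180,238:255],w[180,305:322])
b=imaging.grab_frame("side"); cv2.imwrite("pics/side6.png",b)
E
```

```text
19.275 [0.484  0.2454 0.3056] [0.0018 0.701  0.7131 0.0037] [-0.3939 -0.0697 -2.7709] 0.013132485677283694
[ 99  97  97  97  99  97  96  96  97  95  98  94  81  80  78  79  86 123
 143 150 154 153 154 153 153 154 156 158 156 154]
[124 124 123 125 124 126 124 125 123 124 124 123 122 117  92  81  80  79
  94 138 153 160 161 160 159 159 161 160 162 164]
[170 169 167 167 166 168 169 171 146 114 115 122 128 142 161 158 159] [156 155 151 151 148 147 144 132 126 153 180 178 181 181 180 181 181]
[175 173 173 172 171 170 170 148 114 115 126 130 133 131 134 133 131] [161 158 154 154 154 149 139 158 135  69  90 109 116 119 122 127 128]
```

Emit:
move_arm:
  dp:
    - [-0.056,0.001,0]
    - [-0.056,0.001,0]
    - [-0.056,0.001,0]
    - [-0.056,0.001,0]
    - [-0.056,0.001,0]
    - [-0.056,0.001,0]
    - [-0.056,0.001,0]
    - [-0.056,0.001,0]
  angular:
    - [0,0,0]
    - [0,0,0]
    - [0,0,0]
    - [0,0,0]
    - [0,0,0]
    - [0,0,0]
    - [0,0,0]
    - [0,0,0]
  fingers: [1,1,1,1,1,1,1,1]

```text
time: 20.38
eef_pos: [0.4982, -0.2044, 0.2985]
eef_rot: [-0.001, 0.701, 0.713, -0.0]
force: [1.2, 0.5, -1.2]
gripper_width: 0.013
finger_force: 61.0
```

Emit:
move_arm:
  dp:
    - [-0.055,0,0]
    - [0,0,0]
    - [0,0,0]
    - [0,0,0]
    - [0,0,0]
  angular:
    - [0,0,0]
    - [0,0,10.5]
    - [0,0,10.5]
    - [0,0,10.5]
    - [0,0,0]
  fingers: [1,1,1,1,1]

```text
time: 21.0
eef_pos: [0.4994, -0.2576, 0.2986]
eef_rot: [-0.001, 0.868, 0.496, -0.0]
force: [1.3, 0.5, -1.0]
gripper_width: 0.013
finger_force: 60.9
```

Emit:
move_arm:
  dp:
    - [0,0.001,0.03]
    - [0,0,0.04]
    - [0,0,0.03]
    - [0,0,0.013]
    - [0,0,0]
    - [0,0,0]
  angular:
    - [0,0,0]
    - [0,0,0]
    - [0,0,0]
    - [0,0,0]
    - [0,0,0]
    - [0,0,0]
  fingers: [1,1,1,1,1,1]

```text
time: 21.75
eef_pos: [0.501, -0.2585, 0.188]
eef_rot: [0.001, 0.868, 0.497, 0.0]
force: [-0.0, 0.3, -0.1]
gripper_width: 0.0131
finger_force: 60.8
```

Emit:
move_arm:
  dp:
    - [0,0,0.003]
    - [0.003,0.011,0]
    - [0.004,0.016,0]
    - [0.004,0.016,0]
    - [0.004,0.016,0]
    - [0.004,0.014,0]
    - [0,0,0]
    - [0,0,0]
  angular:
    - [0,0,0]
    - [0,0,0]
    - [0,0,0]
    - [0,0,0]
    - [0,0,0]
    - [0,0,0]
    - [0,0,0]
    - [0,0,0]
  fingers: [1,1,1,1,1,1,1,1]

```text
time: 22.75
eef_pos: [0.573, -0.2788, 0.1837]
eef_rot: [-0.0, 0.868, 0.496, -0.0]
force: [-0.0, -0.5, -0.5]
gripper_width: 0.0131
finger_force: 61.0
```

Clear, no contact. Lower to hang.

Emit:
move_arm:
  dp:
    - [0,0,0.006]
    - [0,0,0.006]
    - [0,0,0.004]
    - [0,0,0.001]
    - [0,0,0]
  angular:
    - [0,0,0]
    - [0,0,0]
    - [0,0,0]
    - [0,0,0]
    - [0,0,0]
  fingers: [1,1,1,1,1]

```text
time: 23.38
eef_pos: [0.5732, -0.2789, 0.1668]
eef_rot: [-0.0, 0.868, 0.496, 0.0]
force: [0.2, 1.2, -1.3]
gripper_width: 0.0132
finger_force: 61.0
```

Emit:
move_arm:
  dp:
    - [0,0,0.001]
    - [0,0,0]
  angular:
    - [0,0,0]
    - [0,0,0]
  fingers: [1,1]

```text
time: 23.62
eef_pos: [0.5732, -0.279, 0.1658]
eef_rot: [0.0, 0.868, 0.496, 0.0]
force: [0.7, -0.3, -1.1]
gripper_width: 0.0128
finger_force: 61.0
```

Emit:
move_arm:
  dp:
    - [0,0,0.001]
    - [0,0,0]
  angular:
    - [0,0,0]
    - [0,0,0]
  fingers: [1,1]

```text
time: 23.88
eef_pos: [0.5733, -0.279, 0.1656]
eef_rot: [0.0, 0.868, 0.496, 0.0]
force: [-2.9, 1.8, 6.6]
gripper_width: 0.0129
finger_force: 62.2
```

Emit:
move_arm:
  dp:
    - [0,0,0.001]
    - [0,0,0]
  angular:
    - [0,0,0]
    - [0,0,0]
  fingers: [1,1]

```text
time: 24.12
eef_pos: [0.5733, -0.279, 0.1654]
eef_rot: [0.001, 0.868, 0.496, 0.0]
force: [-5.1, 2.0, 15.4]
gripper_width: 0.0131
finger_force: 63.5
```

Emit:
move_arm:
  dp:
    - [0,0,-0.0015]
    - [0,0,0]
    - [0,0,0]
    - [0,0,0]
    - [0,0,0]
    - [0,0,0]
    - [0,0,0]
    - [0,0,0]
  angular:
    - [0,0,0]
    - [0,0,0]
    - [0,0,0]
    - [0,0,0]
    - [0,0,0]
    - [0,0,0]
    - [0,0,0]
    - [0,0,0]
  fingers: [1,1,0.7,0.5,0.3,0,0,0]

```text
time: 25.12
eef_pos: [0.5731, -0.2789, 0.1653]
eef_rot: [-0.0, 0.868, 0.496, 0.0]
force: [0.6, -0.1, 0.7]
gripper_width: 0.0853
finger_force: 0.0
```

Emit:
move_arm:
  dp:
    - [0,0,-0.02]
    - [0,0,-0.04]
    - [0,0,-0.03]
    - [0,0,-0.03]
    - [0,0,0]
    - [0,0,0]
    - [0,0,0]
    - [0,0,0]
  angular:
    - [0,0,0]
    - [0,0,0]
    - [0,0,0]
    - [0,0,0]
    - [0,0,0]
    - [0,0,0]
    - [0,0,0]
    - [0,0,0]
  fingers: [0,0,0,0,0,0,0,0]

```text
time: 26.12
eef_pos: [0.5731, -0.2789, 0.2846]
eef_rot: [-0.001, 0.868, 0.496, -0.0]
force: [-0.0, 0.7, 0.4]
gripper_width: 0.0854
finger_force: 0.0
```

```bash
python3 - <<'E'
from h import *
s=arm.get_state(); T=tool(s); im=imaging.grab_frame("wrist"); cv2.imwrite("pics/w7.png",im); print(s["time"],T[:3,3],s["force"])
C=cam("wrist",T)
# bright white, low saturation blob (gauge in view), compared with start view
for n,CC,TT in (("w1",cam("wrist",np.load("w1.npy")),0),("w7",C,0)):
    h=cv2.cvtColor(cv2.imread(f"pics/{n}.png"),cv2.COLOR_BGR2HSV); m=((h[...,1]<60)&(h[...,2]>90)).astype(np.uint8)
    k,l,st,c=cv2.connectedComponentsWithStats(m)
    for i in range(1,k):
        if st[i,4]>250: X=onplane(CC,c[i],.14)[0]; print(n,st[i],X) if .45<X[0]<.72 and -.45<X[1]<-.1 else 0
sc=imaging.grab_frame("scene"); cv2.imwrite("pics/scene7.png",sc)
D=cv2.imread("pics/side6.png"); Ds=imaging.grab_frame("side")
# stop grip: darkest blob near its expected place in the side and scene pictures
for n,I in (("side",Ds),("scene",sc)):
    CC=cam(n); p=proj(CC,[[.4869,.178,.076]])[0]; x,y=p.astype(int)
    m=(I[y-16:y+16,x-16:x+16].max(2)<60).astype(np.uint8); k,l,st,c=cv2.connectedComponentsWithStats(m)
    i=1+st[1:,4].argmax(); print(n,p,st[i],c[i]+[x-16,y-16])
E
```

```text
26.125 [ 0.5731 -0.2789  0.2846] [-0.0349  0.6834  0.446 ]
w1 [ 241    0   57   78 2596] [ 0.6077 -0.1616  0.14  ]
w1 [ 244  124   77  122 4545] [ 0.5801 -0.2666  0.14  ]
w1 [ 253  270   51   58 1479] [ 0.5488 -0.3672  0.14  ]
w1 [237 330  31  16 256] [ 0.516  -0.4004  0.14  ]
w1 [262 338  27  45 730] [ 0.5266 -0.4309  0.14  ]
w7 [ 202    0   38   46 1125] [ 0.607  -0.1506  0.14  ]
w7 [244   0  44  17 378] [ 0.6326 -0.1543  0.14  ]
w7 [ 218   19   46   55 1416] [ 0.6088 -0.1727  0.14  ]
w7 [ 250  123   76  123 5026] [ 0.5815 -0.2679  0.14  ]
w7 [ 290  271   40   61 1626] [ 0.5503 -0.3679  0.14  ]
w7 [275 333  30  18 270] [ 0.5157 -0.4001  0.14  ]
w7 [307 339  19  46 787] [ 0.5238 -0.4308  0.14  ]
side [251.7312 264.1143] [ 12  10  10  14 111] [251.2613 264.6757]
scene [332.0555 189.3385] [ 9 21 15 11 99] [331.6061 200.4848]
```

The gauge hangs within 2 mm of where it started, and the stop matches its set place in the side view. I'm handing in.

```bash
python3 -c "
from cell import arm
print(arm.close_job())"
```

```text
the job is handed in; nothing more can be done
None
```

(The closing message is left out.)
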